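# Fit left- and right-hand board supports to their rails with a quarter turn

## Robot

A 6-joint arm with a two-finger parallel gripper is mounted at the origin on a cart in front of the work surface, level with it; the furniture and walls round the work are solid. World frame = base frame: x ahead of the robot, y to its left, z up, the work surface at z = 0. Lengths are in m, angles in rad, forces in N, time in s.
With the tool pointing down it reaches from about 0.3 to 0.85 m from the base axis. Payload 4.2 kg.
Tool frame: the origin (TCP) lies midway between the tips of the shut fingers; the grasp point (between the pads) lies robot.grip_depth behind it (robot.grip_depth is the distance from the TCP to the grasp point, in m); z points along the fingers, y is the line along which they close (so a half turn about z gives the same grasp; the last joint's range is limited). The gripper opens to 91 mm and grips with 3 to 60 N. Pads are 32 mm wide; open, the fingers measure 118 mm over their backs; the gripper's body (76 mm by 178 mm) begins 60 mm behind the grasp point.
Start: joints at [-1.33, 0.32, 1.565, -0, 1.257, -0.02], TCP at [0.148, -0.556, 0.214] pointing down, gripper open.
Joint ranges: [-3.11, 3.11], [-0.84, 2.01], [0.21, 2.61], [-1.34, 4.49], [0.05, 2.63], [-2.56, 2.56]. Speed limits (rad/s): [2.57, 2.57, 3.14, 3.14, 3.14, 3.14].

## Interface

Orientations are given as a unit quaternion [w, x, y, z].
In Python, from workcell import get_state, cams, robot gives the robot as it stands.
- The arm moves only by the tool move_arm, never from a script. Its argument "motion" is one flat list of numbers, 7 for each row, row after row: the turn, a rotation vector about the tool's x, y, z in rad, then the shift along the tool's x, y, z in mm, then the opening, from 0 (shut) to 1 (fully open). A call has 1 to 10 rows; each row shifts and turns the commanded pose from where the row before left it, along the tool's axes as they then stand; what a row does not reach is not made up. A row lasts 1/10 s, in which the tool goes at most 50 mm and 8.59 degrees, less where a joint would pass 70% of its speed; a pose out of reach is approached as far as the arm can. A call with a gripper value outside its range is refused whole. The fingers move at their own pace and stop on an object; "newtons" is the grip in N (left out, the last holds). Time passes only in rows, so rows that do not move let the fingers close. It gives the time, the measured TCP pose, the force, the opening and the grip force at its end, in the units of the state.
- get_state(): the state, without advancing time (a new reading comes with each control period).
- cams.capture(name): name is "scene" or "top" or "wrist"; returns a dict with "frame" (480x640x3 uint8, blue, green, red), "depth" (480x640 float32, m along the optical axis (not along the pixel's ray), 0 where there is no reading), "intrinsics" (3x3 intrinsics, pixels), "extrinsics" (4x4, takes a point from world to camera coordinates). Camera axes: x right, y up, looking along -z (the intrinsics and any distortion apply to the point x, -y, -z); pixel columns grow to the right and rows downward; lengths in m; the calibration is good to about 2 mm. The wrist camera is an equidistant fisheye: a pixel r from the principal point sees the ray r / f radians off the axis. A picture is of the moment at which its call begins.
- robot.hand_in(): hands the job in; it is judged then, once.
Trained networks look in a picture, given as the dict that the camera call returned (one of the last four; its "shot" number tells which), for a name from the list of things; names that differ only in an ending like _2 or _b are one class to them, and where a whole thing is asked for, a point or a joint stands for the part that bears it (a point fixed in the world has none). Each returns a list of dicts, best first, with "p" (0 to 1); they miss things now and then, are a little off and sometimes report something else, mostly with a low value. They report only what shows in the picture. A call takes as long as a camera call.
- cams.trace(thing, picture): "mask" (480x640 bool, what is visible of it) and "location" ([column, row] in pixels, amid what is visible of it).
- cams.place_of(thing, picture): "location" ([column, row] in pixels: a listed point, or the origin of a listed thing).
The state is a dict: "time_s": time; "joints": joint angles; "qd": joint speeds; "joint_torque": joint torques, N m; "tool_pos": TCP position; "eef_rot": TCP orientation; "force": force on the tool from outside, world axes, zero at the start; "torque": the same for the moment, N m; "gripper_width": finger opening in m; "grasp_force": force on a finger pad.
Only numpy, scipy, OpenCV 4.12 (cv2) and the standard library are available. Lean on these libraries where they do the work, as an engineer would, in place of code of your own. Each camera call takes 0.05 s, during which the arm holds its last target. There are 200 camera calls.

## Task

Set up the front pair of supports on the board rack, so that it can take a second circuit board: of the two mirror-image supports in the wooden crib, fit the left-hand one to the left rail and the right-hand one to the right rail, each in the front half of its rail and facing the same way as the one of its own hand already fitted behind it. Lower each T-foot through the slot with its long side along the rail, then turn the support a quarter turn so that the foot catches under the rail's lips and the support stands square on the rail, flat and released. Leave the spool, the cutters and the wick tin on the bench where they are.

Things in the scene. Friction and masses are not known exactly. Their poses are not given: they have to be found in the camera images.
- rack: Fixed board rack: plywood base 246 x 196 mm, top 12 mm above the bench, with two slotted steel rails along its x. Origin: base centre, on the bench; x from front (robot side) to rear, y to the left. Rails 220 x 50 mm, centred at y = +65 mm (left) and -65 mm (right), tops at z = 38 mm. A green board leans in the rear pair of supports, its top about 110 mm above the bench.
- left_slot (a point): Middle of the free front half of the left rail: on the slot's centre line at the rail's top, 48 mm in front of the rack's centre; axes as the rack's. Slot 22 mm wide between two 3 mm thick lips; the channel below is 45 mm wide and 20 mm deep; end caps close it. A support is home when its origin lies on this line and height with its x axis along the rack's x (toe to the front).
- right_slot (a point): The same point on the right rail, which is alike.
- left_fitted (a point): Origin of the left-hand support already locked on the left rail, 120 mm behind left_slot, same as the loose left-hand one; toe to the front (reaching 63 mm ahead of this point), flange towards the right rail.
- right_fitted (a point): Origin of the right-hand support already locked on the right rail, 120 mm behind right_slot; toe to the front, flange towards the left rail.
- support_left: Loose left-hand board support, half an easel, grey plastic, 87 mm long, 81 mm high. Seen from its toe, foot down, a leaning flange and toe ledge jut out to the right of the web (-y, to 28 mm; toe at x = -63 mm, below z = 20 mm). Origin: underside of its 66 x 40 x 6 mm pad (x, y, z), on the T-foot's axis; x along the web away from the toe, z up. 0.09 to 0.18 kg.
- support_left_grip (a point): Place to grip this support: in its upright web, 54 mm above its origin. Web 12 mm thick (along y), bare on both faces for x = -16 to +24 mm from 18 mm above the origin to its top edge at 68 mm; the flange leans back 21 degrees, its top nearest the grip at x = -24 mm.
- support_left_foot (a point): Bottom of this support's steel T-foot, 13 mm below its origin. Foot 16 mm along the support's x, 34 mm along its y (crosswise to the web), 7 mm thick, on a round stem 16 mm thick that leaves a 6 mm gap under the pad.
- support_right: Loose right-hand board support, half an easel, grey plastic, 87 mm long, 81 mm high. Seen from its toe, foot down, a leaning flange and toe ledge jut out to the left of the web (+y, to 28 mm; toe at x = -63 mm, below z = 20 mm). Origin: underside of its 66 x 40 x 6 mm pad (x, y, z), on the T-foot's axis; x along the web away from the toe, z up. 0.09 to 0.18 kg.
- support_right_grip (a point): Place to grip this support: in its upright web, 54 mm above its origin. Web 12 mm thick (along y), bare on both faces for x = -16 to +24 mm from 18 mm above the origin to its top edge at 68 mm; the flange leans back 21 degrees, its top nearest the grip at x = -24 mm.
- support_right_foot (a point): Bottom of this support's steel T-foot, 13 mm below its origin. Foot 16 mm along the support's x, 34 mm along its y (crosswise to the web), 7 mm thick, on a round stem 16 mm thick that leaves a 6 mm gap under the pad.
- crib: Fixed open wooden crib, 210 x 70 mm, side boards along its x with tops 59 mm above the bench; the two loose supports stand side by side across them about 120 mm apart, toes to the right, feet hanging free in the 42 mm wide trough. Origin: centre, on the bench. Lift them straight up. Near it: a blue cabinet 165 mm high and, between crib and rack, a soldering station 150 mm high.
- solder_spool: Bystander: spool of solder, 55 mm across, 38 mm high, standing behind and left of the rack. Origin: centre of its underside.
- cutters: Bystander: side cutters with red handles, 115 mm long, lying flat right of the rack. Origin: centre of its underside.
- wick_tin: Bystander: low round tin of solder wick, 52 mm across, 17 mm high, far right of the rack behind the cutters. Origin: centre of its underside.

How it is judged:
At the end, for the whole second after the job is handed in: Each support is released and at rest on its own rail, origin in the front half (0 to 108 mm in front of the rack's centre), within 6 mm of the slot's line, seated within 3 mm in height, web along the rail within 0.3 rad with the toe to the front, upright within 0.08 rad (x of support_left in the frame of left_slot between -0.06 and 0.048 m and y of support_left in the frame of left_slot between -0.006 and 0.006 m and z of support_left in the frame of left_slot between -0.003 and 0.003 m and angle between the x axis of each of support_left, support_right and the x axis of rack, either way round below 0.3 rad and x of left_fitted in the frame of support_left above 0.05 m and angle between each of support_left, support_right's own z axis and vertical below 0.08 rad and linear speed of each of support_left, support_right below 0.02 m/s and angular speed of each of support_left, support_right below 0.1 rad/s and contact force between the fingers and support_left below 0.2 N and x of support_right in the frame of right_slot between -0.06 and 0.048 m and y of support_right in the frame of right_slot between -0.006 and 0.006 m and z of support_right in the frame of right_slot between -0.003 and 0.003 m and x of right_fitted in the frame of support_right above 0.05 m and contact force between the fingers and support_right below 0.2 N); the robot touches nothing.
It fails at once if the solder spool is pushed more than 30 mm from its place (distance of solder_spool from where it was at the start of the episode above 0.03 m).
It fails at once if the side cutters is pushed more than 30 mm from its place (distance of cutters from where it was at the start of the episode above 0.03 m).
It fails at once if the tin of solder wick is pushed more than 30 mm from its place (distance of wick_tin from where it was at the start of the episode above 0.03 m).
It also fails if it takes over 69 s, if anything falls off the work surface, if the arm or the gripper's body presses on something with over 40 N, if the wrist force passes 120 N, or if a joint passes its speed limit or range.

## Working session

There is one attempt and no reset: what is moved stays moved. The work goes in short steps, Python scripts to look and compute and a tool call to move; the robot and the scene stay as the last step left them, time stands still between calls to the robot, and variables do not carry over. Pictures are saved under pics/ and viewed, at most 10 in all, crops included, and the job is handed in when it is done.

Besides the shell and the picture viewer there is one more tool, called after "Emit:" as name(argument=value, ...) on one line, values as JSON. move_arm: Moves the arm, as the interface text tells. Its arguments: {"type":"object","properties":{"motion":{"type":"array"},"newtons":{"type":"number"}},"required":["motion"]}

```bash
mkdir -p pics; cat > h.py <<'E'
import numpy as np, cv2
from workcell import get_state, cams, robot
from scipy.spatial.transform import Rotation as R
def world(p,u,v,z=None,d=None):
    K=p["intrinsics"];E=p["extrinsics"]
    r=np.array([(u-K[0,2])/K[0,0],-(v-K[1,2])/K[1,1],-1.])
    Rw=E[:3,:3].T;c=-Rw@E[:3,3];w=Rw@r
    return c+w*(d if d is not None else (z-c[2])/w[2])
def cloud(p,m=None):
    d=p["depth"];v,u=np.nonzero((d>0)&(True if m is None else m))
    K=p["intrinsics"];E=p["extrinsics"];dd=d[v,u]
    q=np.c_[(u-K[0,2])/K[0,0]*dd,-(v-K[1,2])/K[1,1]*dd,-dd]
    return (q-E[:3,3])@E[:3,:3]
E
python3 - <<'E'
from h import *
print(get_state()["tool_pos"],get_state()["eef_rot"],robot.grip_depth)
T=cams.capture("top");S=cams.capture("scene")
for n,p in(("top",T),("scene",S)):
    cv2.imwrite(f"pics/{n}.png",p["frame"]);print(n,p["intrinsics"].ravel(),p["extrinsics"].round(3).tolist())
Z=dict(rack=.0,left_slot=.038,right_slot=.038,left_fitted=.038,right_fitted=.038,support_left=.059,support_left_grip=.113,support_right=.059,support_right_grip=.113,crib=0)
for k,z in Z.items():
  for n,p in(("top",T),("scene",S)):
    for r in cams.place_of(k,p)[:3]:
        print(k,n,round(r["p"],2),np.round(r["location"]),world(p,*r["location"],z=z).round(4))
E
```

```text
[ 0.14812417 -0.555055    0.21310204] [-9.00123181e-04  9.91512593e-01  1.30007528e-01 -1.01423073e-04] 0.0188
top [495.59495772   0.         312.83245211   0.         495.59495772
 245.51417306   0.           0.           1.        ] [[-0.007, -1.0, 0.011, -0.042], [0.986, -0.005, 0.167, -0.521], [-0.167, 0.012, 0.986, -1.226], [0.0, 0.0, 0.0, 1.0]]
scene [568.6970928    0.         326.16325113   0.         568.6970928
 243.10168401   0.           0.           1.        ] [[0.673, -0.74, 0.007, -0.365], [0.482, 0.445, 0.755, -0.279], [-0.562, -0.505, 0.655, -1.393], [0.0, 0.0, 0.0, 1.0]]
rack top 0.8 [349. 253.] [ 0.5075 -0.1406  0.    ]
rack scene 0.74 [350. 277.] [ 0.4997 -0.1321  0.    ]
left_slot top 0.76 [324. 275.] [ 0.4466 -0.0737  0.038 ]
left_slot scene 0.6 [324. 267.] [ 0.4512 -0.0758  0.038 ]
right_slot top 0.67 [380. 266.] [ 0.4674 -0.2166  0.038 ]
right_slot scene 0.91 [367. 290.] [ 0.4615 -0.2192  0.038 ]
left_fitted top 0.72 [320. 230.] [ 0.5631 -0.0633  0.038 ]
left_fitted scene 0.64 [448. 312.] [ 0.5443 -0.4226  0.038 ]
left_fitted scene 0.57 [365. 290.] [ 0.4578 -0.2168  0.038 ]
left_fitted scene 0.45 [324. 269.] [ 0.4451 -0.0811  0.038 ]
right_fitted top 0.57 [371. 223.] [ 0.581 -0.196  0.038]
support_left top 0.79 [166. 213.] [0.6036 0.3296 0.059 ]
support_left top 0.62 [163. 260.] [0.4841 0.3321 0.059 ]
support_left_grip top 0.86 [161. 212.] [0.5953 0.3256 0.113 ]
support_right top 0.78 [164. 260.] [0.4823 0.3302 0.059 ]
support_right scene 0.4 [324. 268.] [ 0.4303 -0.0918  0.059 ]
support_right_grip top 0.95 [157. 257.] [0.4826 0.3297 0.113 ]
support_right_grip top 0.38 [452. 221.] [ 0.5674 -0.3851  0.113 ]
crib top 0.67 [172. 247.] [0.5252 0.3278 0.    ]
crib scene 0.72 [324. 268.] [ 0.4796 -0.0509  0.    ]
crib scene 0.62 [248. 203.] [0.5364 0.3405 0.    ]
```

View pics/top.png

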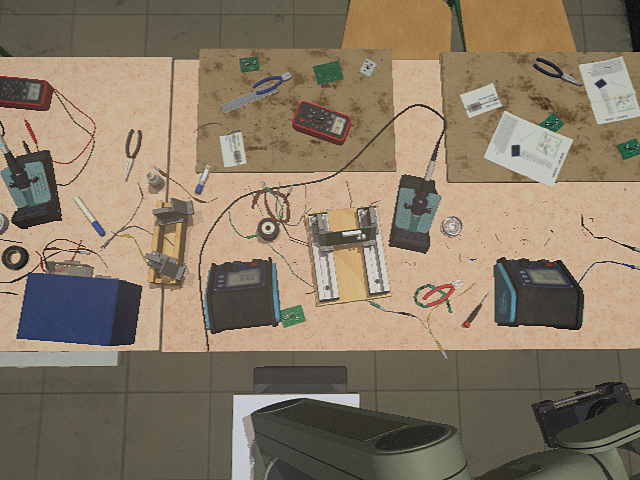

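View pics/scene.png

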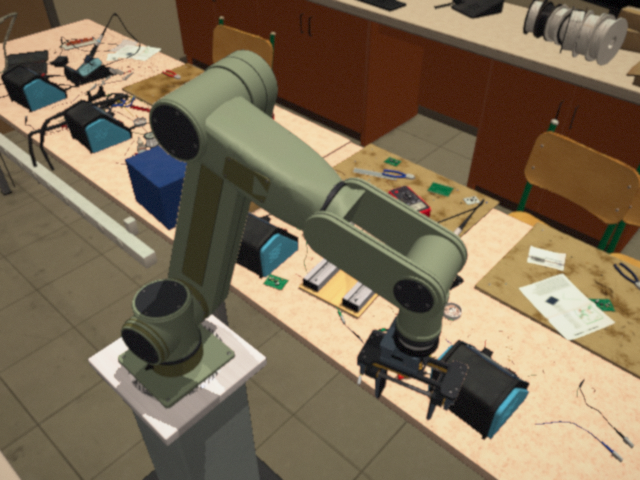

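The top view shows the rack at about (349,253), slightly rotated, with the crib at (170,240) and its supports at (172,208) and (165,265). The station is at (243,295) and the cabinet at (80,310). The scene camera's view of the crib is blocked by the arm.

```bash
python3 - <<'E'
from h import *
T=cams.capture("top")
d=T["depth"]; f=T["frame"]
a=cv2.resize(f[180:300,130:210],(400,600),interpolation=cv2.INTER_CUBIC);b=cv2.resize(f[195:315,300:380+10],(400,533),interpolation=cv2.INTER_CUBIC)
o=np.zeros((600,800,3),np.uint8);o[:,:400]=a;o[:533,400:]=b;cv2.imwrite("pics/crop.png",o)
P=cloud(T)
def box(x0,x1,y0,y1,z0,z1):
    return P[(P[:,0]>x0)&(P[:,0]<x1)&(P[:,1]>y0)&(P[:,1]<y1)&(P[:,2]>z0)&(P[:,2]<z1)]
def rect(n,q):
    c,s,a=cv2.minAreaRect((q[:,:2]*1000).astype(np.float32)); 
    m=q.mean(0); w,V=np.linalg.eigh(np.cov(q[:,:2].T)); print(n,len(q),np.round(c,1),np.round(s,1),round(a,1),"mean",m.round(4),"ax deg",np.degrees(np.arctan2(V[1,1],V[0,1])).round(1),'z',np.percentile(q[:,2],[1,50,99]).round(3))
print("bench z",np.median(box(.45,.6,-.05,.0,-.03,.03)[:,2]))
rect("railL",box(.37,.63,-.13,-.03,.033,.044));rect("railR",box(.37,.65,-.27,-.16,.033,.044))
rect("base",box(.35,.68,-.29,0,.009,.016))
rect("board",box(.5,.65,-.25,-.03,.09,.13))
rect("crib",box(.4,.65,.25,.42,.054,.062))
for n,x0,x1 in(("far",.54,.68),("near",.4,.54)):
    for z in(.06,.09,.115,.124): rect(n+str(z),box(x0,x1,.25,.42,z,.15))
for n,bx in(("station",(.35,.6,.05,.23,.05,.2)),("cab",(.3,.6,.36,.7,.1,.2))):
    q=box(*bx);print(n,q.min(0),q.max(0))
for k in("support_left","support_right"):
    for r in cams.trace(k,T)[:2]: print(k,r["p"],r["location"])
E
```

```text
bench z 0.00162643304039925
railL 801 [495.3 -70.4] [228.1  50.3] 7.2 mean [ 0.4818 -0.0695  0.0388] ax deg -171.3 z [0.034 0.039 0.044]
railR 836 [ 514.6 -225.7] [228.2 106.8] 6.3 mean [ 0.5011 -0.2064  0.0386] ax deg -177.0 z [0.034 0.039 0.044]
base 3026 [ 508.  -127.8] [264.8 322. ] 85.3 mean [ 0.4851 -0.1344  0.0126] ax deg -171.0 z [0.009 0.013 0.016]
board 554 [ 562.6 -127.5] [ 72.8 142.5] 7.6 mean [ 0.5554 -0.1296  0.1033] ax deg 97.5 z [0.091 0.105 0.112]
crib 532 [509.9 332.4] [ 97.8 241.6] 78.2 mean [0.5225 0.3314 0.0586] ax deg 173.7 z [0.054 0.059 0.062]
far0.06 779 [587.7 308.3] [101.5  94.1] 88.8 mean [0.5964 0.3047 0.0891] ax deg 119.5 z [0.06 0.08 0.13]
far0.09 325 [607.5 313.2] [34.4 64.8] 10.3 mean [0.6016 0.3058 0.1151] ax deg 117.7 z [0.091 0.118 0.131]
far0.115 187 [607.  316.7] [34.5 57.6] 9.8 mean [0.6004 0.3112 0.1243] ax deg 116.2 z [0.115 0.126 0.131]
far0.124 114 [605.7 319.5] [32.9 51.7] 9.8 mean [0.5991 0.3161 0.1272] ax deg 114.6 z [0.124 0.127 0.132]
near0.06 899 [478.2 350.3] [124.4 141.6] 14.7 mean [0.4612 0.3329 0.0893] ax deg 119.5 z [0.06  0.08  0.144]
near0.09 370 [453.5 355.9] [ 65.7 125.4] 21.3 mean [0.4513 0.3404 0.1177] ax deg 120.4 z [0.091 0.121 0.147]
near0.115 232 [453.  361.8] [ 58.6 119.2] 26.4 mean [0.4556 0.3441 0.1266] ax deg 125.8 z [0.115 0.126 0.147]
near0.124 155 [437.6 355.5] [ 57.9 115.2] 53.7 mean [0.4567 0.3505 0.1299] ax deg 129.9 z [0.124 0.128 0.148]
station [0.35000731 0.05000545 0.05001923] [0.48821393 0.22207008 0.14658325]
cab [0.30000357 0.39875685 0.1000969 ] [0.47570079 0.62121422 0.17372812]
support_left 0.73 [171.4, 210.3]
support_right 0.72 [164.9, 263.2]
```

View pics/crop.png

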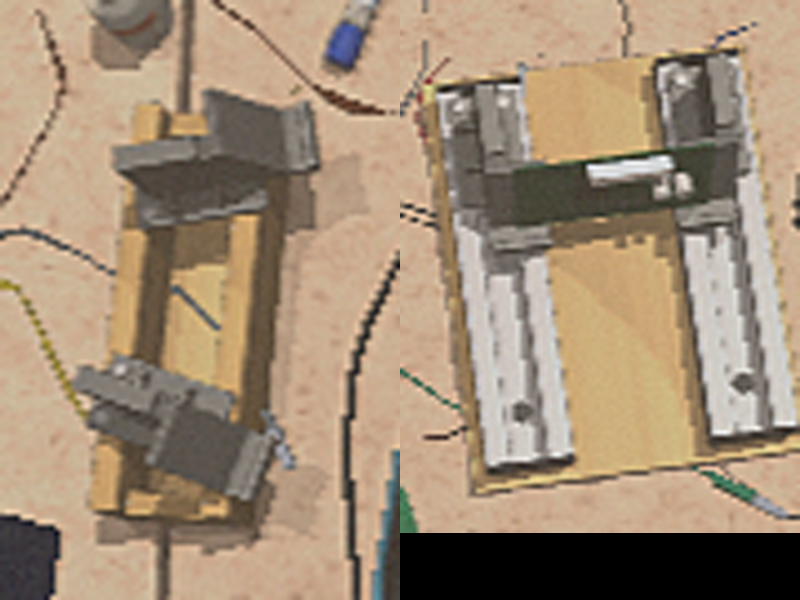

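The crop shows the far support's flange on its far side, so it is the left-hand one, with its web at a yaw of about 98°. The near support is the right-hand one, at about 65–70°. The rails are at a yaw of about 7°, and their front halves are free.

Emit:
move_arm(motion=[0,0,0,28,-34,-10,1,0,0,0,28,-34,-10,1,0,0,0,28,-34,-10,1,0,0,0,28,-34,-10,1,0,0,0,28,-34,-10,1,0,0,0,28,-34,-10,1,0,0,0,28,-34,-10,1,0,0,0,28,-34,-10,1,0,0,0,28,-34,-10,1,0,0,0,28,-34,-10,1])

```text
time_s: 2.25
tool_pos: [0.3314, -0.1532, 0.3147]
eef_rot: [0.0, 0.992, 0.13, 0.001]
force: [0.4, -1.1, 0.7]
gripper_width: 0.0913
grasp_force: 0.0
```

Emit:
move_arm(motion=[0,0,0,28,-34,-2,1,0,0,0,28,-34,-2,1,0,0,0,28,-34,-2,1,0,0,0,28,-34,-2,1,0,0,0,28,-34,-2,1,0,0,0,28,-34,-2,1,0,0,0,28,-34,0,1,0,0,0,28,-34,0,1,0,0,0,28,-34,0,1,0,0,0,28,-34,0,1])

```text
time_s: 3.25
tool_pos: [0.5144, 0.2477, 0.3259]
eef_rot: [0.0, 0.991, 0.13, 0.0]
force: [1.5, -0.2, 0.9]
gripper_width: 0.0912
grasp_force: 0.0
```

Emit:
move_arm(motion=[0,0,-0.145,0,0,0,1,0,0,-0.145,0,0,0,1,0,0,-0.145,0,0,0,1,0,0,-0.145,0,0,0,1,0,0,-0.145,0,0,0,1,0,0,-0.145,0,0,0,1,0,0,-0.145,0,0,0,1,0,0,-0.145,0,0,0,1,0,0,-0.145,0,0,0,1,0,0,-0.145,0,0,0,1])

```text
time_s: 4.25
tool_pos: [0.5139, 0.2458, 0.3259]
eef_rot: [0.0, 0.654, 0.757, -0.0]
force: [-0.0, 1.2, 0.4]
gripper_width: 0.0914
grasp_force: 0.0
```

```bash
cat >> h.py <<'E'
def pose():
    s=get_state();w,x,y,z=s["eef_rot"];return np.array(s["tool_pos"]),R.from_quat([x,y,z,w])
def goto(p,psi):
    """psi deg: tool x yaw; print shift along the present tool axes (mm), turn about tool z, tilt rotvec"""
    p0,r0=pose();c,s=np.cos(np.radians(psi)),np.sin(np.radians(psi))
    rt=R.from_matrix(np.array([[c,s,0],[s,-c,0],[0,0,-1]]))
    print("shift mm",((r0.inv().apply(np.array(p)-p0))*1000).round(1),"turn",(r0.inv()*rt).as_rotvec().round(4))
E
python3 - <<'E'
from h import *
p,r=pose();print(p.round(4),r.as_matrix().round(3).tolist(),get_state()["time_s"],np.round(get_state()["joints"],2))
W=cams.capture("wrist");cv2.imwrite("pics/w1.png",W["frame"])
E=W["extrinsics"];print("cam pos",-E[:3,:3].T@E[:3,3],"axis",-E[2,:3],W["intrinsics"].ravel())
S=cams.capture("scene");cv2.imwrite("pics/s2.png",S["frame"])
print((W["depth"]>0).mean())
E
```

```text
[0.5139 0.2458 0.3259] [[-0.145, 0.989, -0.0], [0.989, 0.145, -0.0], [-0.0, -0.0, -1.0]] 4.25 [ 0.43  0.26  1.37 -0.    1.51  0.28]
cam pos [0.50314838 0.3146763  0.49616852] axis [ 0.03680705 -0.24822739 -0.96800228] [371.64829954   0.         316.3049375    0.         371.64829954
 240.11539827   0.           0.           1.        ]
0.963896484375
```

View pics/w1.png

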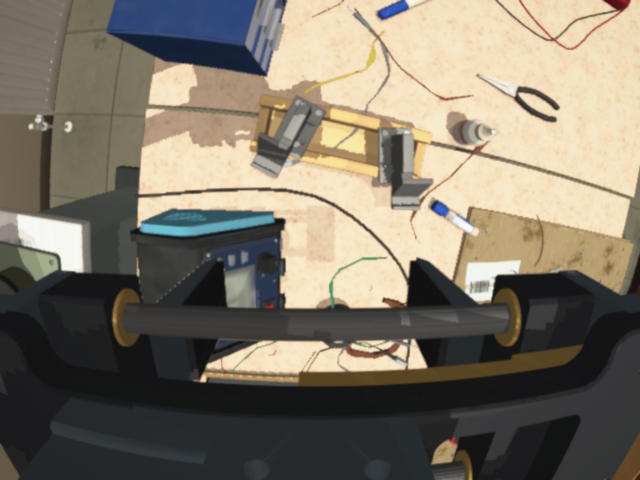

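The wrist view shows both supports clearly. The right-hand one is at (288,133) and the left-hand one at (402,165).

```bash
cat >> h.py <<'E'
def wcloud(p,u0,u1,v0,v1):
    v,u=np.mgrid[v0:v1,u0:u1];v=v.ravel();u=u.ravel();d=p["depth"][v,u];k=d>0;u,v,d=u[k],v[k],d[k]
    K=p["intrinsics"];E=p["extrinsics"];a=(u-K[0,2])/K[0,0];b=(v-K[1,2])/K[1,1];t=np.hypot(a,b)
    s=np.tan(t)/np.maximum(t,1e-9)*d
    q=np.c_[a*s,-b*s,-d];return (q-E[:3,3])@E[:3,:3]
E
cat > sup.py <<'E'
from h import *
W=cams.capture("wrist")
P=wcloud(W,220,460,70,230)
print("crib top z",np.median(P[(P[:,2]>.05)&(P[:,2]<.063)][:,2]))
im=np.zeros((600,800,3),np.uint8)
for i,(n,c0,y0) in enumerate((("L",(.60,.32),98),("R",(.475,.335),68))):
    m=(np.hypot(P[:,0]-c0[0],P[:,1]-c0[1])<.075)&(P[:,2]>.061)
    q=P[m]; T=q[(q[:,2]>.119)]
    best=None; sg=1 if n=="R" else -1
    for yaw in np.arange(y0-20,y0+21,1.):
        c,s=np.cos(np.radians(yaw)),np.sin(np.radians(yaw))
        X=T[:,0]*c+T[:,1]*s;Y=-T[:,0]*s+T[:,1]*c
        # web strip + flange edge model: narrowest 12 mm strip holding most points
        h=np.sort(Y);k=np.searchsorted(h,h+.013)-np.arange(len(h));j=k.argmax()
        if best is None or k[j]>best[0]: best=(k[j],yaw,h[j]+.0065)
    _,yaw,yc=best;c,s=np.cos(np.radians(yaw)),np.sin(np.radians(yaw))
    X=T[:,0]*c+T[:,1]*s;Y=-T[:,0]*s+T[:,1]*c;k=abs(Y-yc)<.006
    A=np.polyfit(X[k],Y[k],1)
    print(n,len(T),"yaw",yaw,"line tweak deg",np.degrees(A[0]).round(1),"Yc",yc.round(4),"web X",np.percentile(X[k],[1,5,95,99]).round(4),"top z",np.median(T[:,2]).round(4))
    X=q[:,0]*c+q[:,1]*s;Y=-q[:,0]*s+q[:,1]*c
    pad=(q[:,2]>.061)&(q[:,2]<.069)
    print("  pad X",np.percentile(X[pad],[1,3,97,99]).round(4),"Y",np.percentile(Y[pad],[1,3,97,99]).round(4))
    for r in cams.place_of("support_left_grip" if n=="L" else "support_right_grip",W)[:2]:
        u,v=r["location"];K=W["intrinsics"];E=W["extrinsics"];a=(u-K[0,2])/K[0,0];b=(v-K[1,2])/K[1,1];t=np.hypot(a,b)
        ray=E[:3,:3].T@np.array([a*np.sin(t)/t,-b*np.sin(t)/t,-np.cos(t)]);o=-E[:3,:3].T@E[:3,3];w=o+ray*(.113-o[2])/ray[2]
        print("  grip net",round(r["p"],2),w.round(4),"in X,Y",np.round([w[0]*c+w[1]*s,-w[0]*s+w[1]*c],4))
    for (x,y,z) in q[np.argsort(q[:,2])]:
        px=int(400*i+200+(-(y-c0[1]))*2300);py=int(300-(x-c0[0])*2300)
        if 400*i<=px<400*i+399 and 0<=py<600: cv2.circle(im,(px,py),2,tuple(int(t) for t in cv2.applyColorMap(np.uint8([[np.clip((z-.06)/.075*255,0,255)]]),cv2.COLORMAP_JET)[0,0]),-1)
    cx,cy=None,None
    for X1 in(-.016,.024):pass
cv2.imwrite("pics/rect.png",im)
E
python3 sup.py
```

```text
crib top z 0.05836971777436063
L 779 yaw 100.0 line tweak deg 0.8 Yc -0.6422 web X [0.1819 0.1843 0.2313 0.2343] top z 0.1257
  pad X [0.1546 0.1783 0.2431 0.2433] Y [-0.6606 -0.6568 -0.6225 -0.622 ]
  grip net 0.8 [0.5976 0.3189 0.113 ] in X,Y [ 0.2103 -0.6439]
R 801 yaw 70.0 line tweak deg -0.0 Yc -0.3357 web X [0.4479 0.4503 0.4975 0.4997] top z 0.1257
  pad X [0.4275 0.4453 0.5083 0.509 ] Y [-0.3557 -0.3551 -0.3168 -0.3162]
  grip net 0.24 [0.5259 0.3223 0.113 ] in X,Y [ 0.4827 -0.3839]
```

View pics/rect.png

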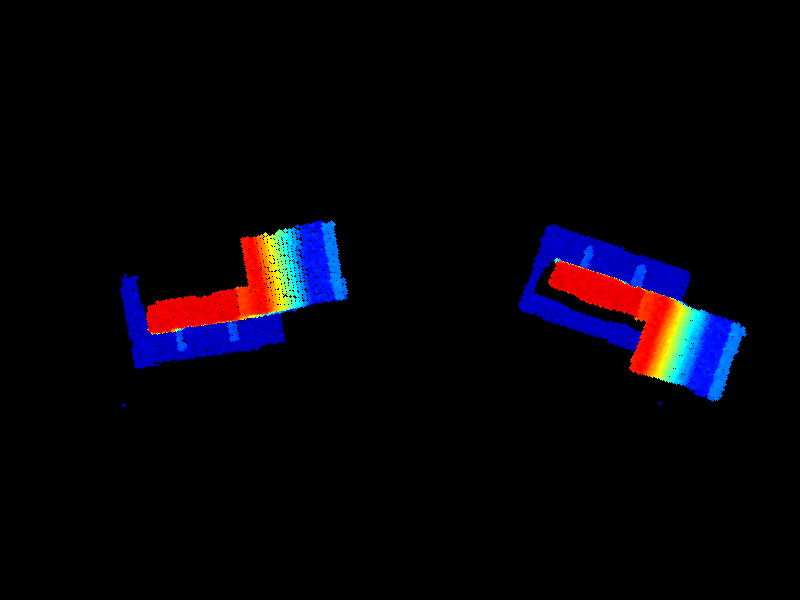

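The height map gives the support poses. Left origin is (0.5957, 0.3186) at yaw 100.4°; right origin is (0.4785, 0.3324) at yaw 70°. I'll grip the left one first.

```bash
python3 -c "
from h import *
goto((.5952,.3213,.096),100.4)"
```

```text
shift mm [ 63.6  90.8 229.9] turn [ 0.0001  0.0001 -0.044 ]
```

Emit:
move_arm(motion=[0,0,0,21.2,30.3,20,1,0,0,0,21.2,30.3,20,1,0,0,0,21.2,30.2,20,1,0,0,-0.044,0,0,30,1,0,0,0,0,0,40,1,0,0,0,0,0,40,1,0,0,0,0,0,30,1,0,0,0,0,0,20,1,0,0,0,0,0,10,1,0,0,0,0,0,0,1], newtons=40)

```text
time_s: 5.5
tool_pos: [0.5944, 0.3211, 0.0945]
eef_rot: [-0.001, 0.64, 0.769, -0.001]
force: [-0.8, 0.6, -0.2]
gripper_width: 0.0913
grasp_force: 0.0
```

```bash
python3 -c "
from h import *
goto((.5952,.3213,.096),100.4)"
```

```text
shift mm [ 0.   0.8 -1.5] turn [-0.0026  0.0009  0.0015]
```

Emit:
move_arm(motion=[0,0,0,0,0.6,-0.5,0.3,0,0,0,0,0,0,0,0,0,0,0,0,0,0,0,0,0,0,0,0,0,0,0,0,0,0,0,0,0,0,0,0,0,0,0,0,0,0,0,0,0,0], newtons=40)

```text
time_s: 6.2
tool_pos: [0.5956, 0.3216, 0.0964]
eef_rot: [0.0, 0.639, 0.769, -0.0]
force: [0.4, -0.1, 0.8]
gripper_width: 0.0381
grasp_force: 0.0
```

Emit:
move_arm(motion=[0,0,0,0,0,0,0,0,0,0,0,0,0,0,0,0,0,0,0,0,0,0,0,0,0,0,0,0,0,0,0,0,0,0,0])

```text
time_s: 6.7
tool_pos: [0.5956, 0.3216, 0.0964]
eef_rot: [0.0, 0.639, 0.769, -0.0]
force: [0.4, 0.3, -0.7]
gripper_width: 0.0119
grasp_force: 40.0
```

Emit:
move_arm(motion=[0,0,0,0,0,-15,0,0,0,0,0,0,-30,0,0,0,0,0,0,-45,0,0,0,0,0,0,-45,0,0,0,0,0,0,-45,0,0,0,0,-20,-9,-34,0,0,0,0,-40,-18,0,0,0,0,0,-43,-19,0,0,0,0,0,-43,-19,0,0,0,0,0,-43,-19,0,0])

```text
time_s: 7.7
tool_pos: [0.5467, 0.1188, 0.3103]
eef_rot: [0.0, 0.639, 0.769, -0.0]
force: [0.4, -1.1, -1.1]
gripper_width: 0.0119
grasp_force: 40.0
```

Emit:
move_arm(motion=[0,0,0,-43,-19,0,0,0,0,0,-43,-19,0,0,0,0,0,-43,-19,0,0,0,0,0,-43,-19,0,0,0,0,0,-43,-19,0,0,0,0,0,-43,-19,0,0,0,0,0,-43,-19,0,0,0,0,0,0,0,0,0,0,0,0,0,0,0,0])

```text
time_s: 8.6
tool_pos: [0.4715, -0.2004, 0.3102]
eef_rot: [-0.0, 0.64, 0.768, 0.0]
force: [-0.8, 1.4, -0.8]
gripper_width: 0.0117
grasp_force: 40.0
```

```bash
cat > rack.py <<'E'
from h import *
p,r=pose();print(p.round(4),get_state()["gripper_width"],get_state()["grasp_force"])
W=cams.capture("wrist")
P=wcloud(W,0,640,0,400)
P=P[(P[:,0]>.34)&(P[:,0]<.66)&(P[:,1]>-.3)&(P[:,1]<.02)&(P[:,2]>-.01)&(P[:,2]<.14)]
np.save("rackP.npy",P)
S=2000
im=np.zeros((600,700,3),np.uint8)
k=np.clip(P[:,2]/.12*255,0,255).astype(np.uint8);o=np.argsort(P[:,2])
col=cv2.applyColorMap(k[:,None],cv2.COLORMAP_JET)[:,0]
for i in o: cv2.circle(im,(int((.03-P[i,1])*S),int((.65-P[i,0])*S)),1,tuple(map(int,col[i])),-1)
cv2.imwrite("pics/rackz.png",im)
cv2.imwrite("pics/w2.png",W["frame"])
for n,a,b in(("L",-.13,-.02),("R",-.28,-.16)):
    q=P[(P[:,1]>a)&(P[:,1]<b)&(P[:,2]>.034)&(P[:,2]<.043)&(P[:,0]<.53)]
    print(n,len(q),np.median(q[:,2]) if len(q) else None)
    if len(q)>50:
        best=None
        for yaw in np.arange(2,13,.5):
            c,s=np.cos(np.radians(yaw)),np.sin(np.radians(yaw));Y=-q[:,0]*s+q[:,1]*c
            h=np.histogram(Y,np.arange(-.4,.1,.001))[0].astype(float);e=(h**2).sum()
            if best is None or e>best[0]: best=(e,yaw)
        yaw=best[1];c,s=np.cos(np.radians(yaw)),np.sin(np.radians(yaw));Y=-q[:,0]*s+q[:,1]*c;X=q[:,0]*c+q[:,1]*s
        h,e=np.histogram(Y,np.arange(Y.min(),Y.max()+.001,.001));print(" yaw",yaw,"X",np.percentile(X,[1,99]).round(4));print(" ",[(round(float(x),4),int(n)) for x,n in zip(e,h)])
E
python3 rack.py
```

```text
[ 0.4715 -0.2004  0.3102] 0.011685836133628636 39.99959170818329
L 2753 0.037391549156258655
 yaw 7.5 X [0.3687 0.5163]
  [(-0.1613, 32), (-0.1603, 85), (-0.1593, 86), (-0.1583, 89), (-0.1573, 92), (-0.1563, 86), (-0.1553, 85), (-0.1543, 83), (-0.1533, 87), (-0.1523, 91), (-0.1513, 83), (-0.1503, 94), (-0.1493, 79), (-0.1483, 83), (-0.1473, 57), (-0.1463, 8), (-0.1453, 4), (-0.1443, 4), (-0.1433, 3), (-0.1423, 2), (-0.1413, 3), (-0.1403, 5), (-0.1393, 5), (-0.1383, 5), (-0.1373, 1), (-0.1363, 3), (-0.1353, 4), (-0.1343, 4), (-0.1333, 4), (-0.1323, 2), (-0.1313, 4), (-0.1303, 2), (-0.1293, 4), (-0.1283, 3), (-0.1273, 3), (-0.1263, 7), (-0.1253, 51), (-0.1243, 104), (-0.1233, 107), (-0.1223, 108), (-0.1213, 97), (-0.1203, 101), (-0.1193, 109), (-0.1183, 101), (-0.1173, 106), (-0.1163, 100), (-0.1153, 107), (-0.1143, 97), (-0.1133, 104), (-0.1123, 104), (-0.1113, 60), (-0.1103, 5)]
R 1667 0.03748712988450832
 yaw 7.5 X [0.3687 0.4956]
  [(-0.3138, 2), (-0.3128, 2), (-0.3118, 4), (-0.3108, 1), (-0.3098, 0), (-0.3088, 0), (-0.3078, 0), (-0.3068, 0), (-0.3058, 0), (-0.3048, 0), (-0.3038, 0
[... 213 characters left out ...]
, (-0.2878, 28), (-0.2868, 26), (-0.2858, 28), (-0.2848, 28), (-0.2838, 28), (-0.2828, 30), (-0.2818, 27), (-0.2808, 23), (-0.2798, 31), (-0.2788, 32), (-0.2778, 30), (-0.2768, 23), (-0.2758, 5), (-0.2748, 3), (-0.2738, 3), (-0.2728, 3), (-0.2718, 1), (-0.2708, 2), (-0.2698, 3), (-0.2688, 3), (-0.2678, 2), (-0.2668, 3), (-0.2658, 1), (-0.2648, 3), (-0.2638, 3), (-0.2628, 3), (-0.2618, 2), (-0.2608, 2), (-0.2598, 2), (-0.2588, 3), (-0.2578, 3), (-0.2568, 2), (-0.2558, 1), (-0.2548, 62), (-0.2538, 86), (-0.2528, 80), (-0.2518, 83), (-0.2508, 84), (-0.2498, 83), (-0.2488, 91), (-0.2478, 79), (-0.2468, 88), (-0.2458, 79), (-0.2448, 87), (-0.2438, 84), (-0.2428, 82), (-0.2418, 89), (-0.2408, 52)]
```

View pics/rackz.png

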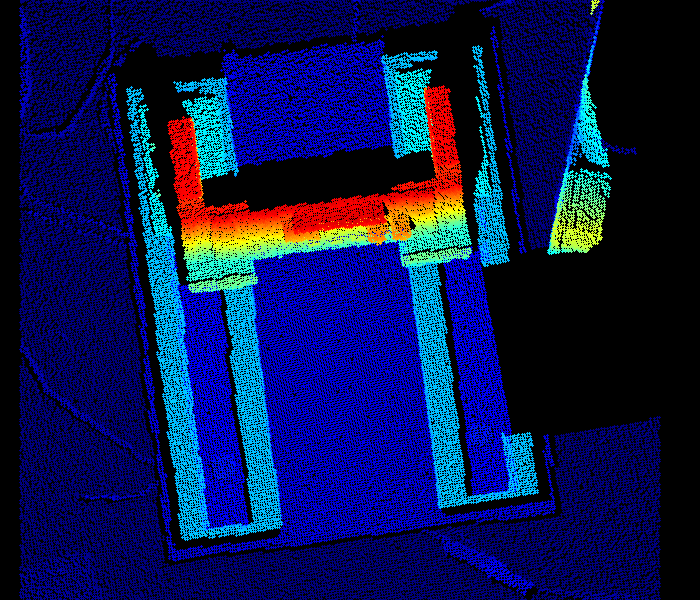

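The map shows both slots clearly, with the rails at a yaw of 7.5°. The left slot line is at Y=-0.136 and the right at Y=-0.2655 in rail axes, and the rail fronts are at X≈0.368. I'll insert at X=0.425.

```bash
python3 -c "
from h import *
goto((.4387,-.0764,.0764),97.5)"
```

```text
shift mm [126.8 -10.1 234. ] turn [-0.0001 -0.001   0.0524]
```

Emit:
move_arm(motion=[0,0,0,42.3,-3.4,10,0,0,0,0,42.3,-3.4,20,0,0,0,0.0524,42.2,-3.3,30,0,0,0,0,0,0,40,0,0,0,0,0,0,40,0,0,0,0,0,0,30,0,0,0,0,0,0,10,0,0,0,0,0,0,0,0])

```text
time_s: 9.45
tool_pos: [0.4387, -0.0773, 0.1308]
eef_rot: [-0.001, 0.658, 0.753, -0.001]
force: [0.3, -0.3, -0.6]
gripper_width: 0.0118
grasp_force: 40.0
```

```bash
python3 -c "
from h import *
print(get_state()['force'])
goto((.4387,-.0764,.0764),97.5)
W=cams.capture('wrist');cv2.imwrite('pics/w3.png',W['frame'])
p,r=pose()
S=cams.capture('scene')
E=S['extrinsics'];K=S['intrinsics'];q=E[:3,:3]@np.array([.4387,-.078,.09])+E[:3,3];u=int(K[0,2]+K[0,0]*q[0]/-q[2]);v=int(K[1,2]-K[1,1]*q[1]/-q[2]);print(u,v)
cv2.imwrite('pics/s3.png',cv2.resize(S['frame'][max(0,v-75):v+75,max(0,u-100):u+100],(800,600),interpolation=cv2.INTER_CUBIC))
"
```

```text
[ 0.29457405 -0.25526844 -0.58437085]
shift mm [ 0.9  0.3 54.4] turn [-0.0024 -0.0009  0.0026]
321 255
```

View pics/s3.png

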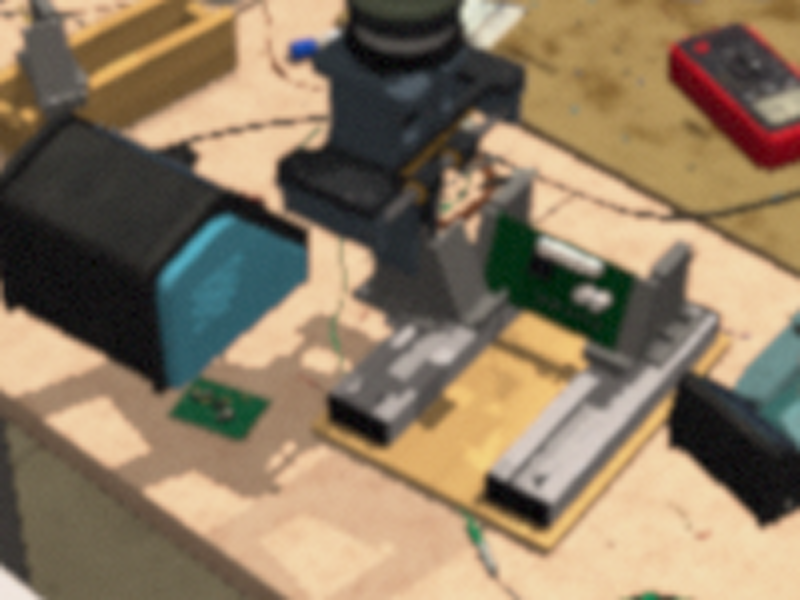

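The scene crop shows the left support upright in the gripper over the left rail's front half, at about (420,270), with clear space around it. I'll lower it.

Emit:
move_arm(motion=[0,0,0.0026,0.9,0.3,20,0,0,0,0,0,0,14,0,0,0,0,0,0,5,0,0,0,0,0,0,5,0,0,0,0,0,0,5,0,0,0,0,0,0,4,0,0,0,0,0,0,1,0,0,0,0,0,0,0,0])

```text
time_s: 10.35
tool_pos: [0.4395, -0.0776, 0.0776]
eef_rot: [0.0, 0.66, 0.751, -0.0]
force: [-0.3, -0.1, -1.6]
gripper_width: 0.0113
grasp_force: 40.0
```

```bash
python3 -c "
from h import *
print(get_state()['force'],get_state()['torque'])
goto((.4387,-.0764,.0764),97.5)"
```

```text
[-0.34201886 -0.0683496  -1.570075  ] [ 0.01250987 -0.12311808  0.00866325]
shift mm [ 1.3 -0.6  1.2] turn [ 0.0001  0.0001 -0.0019]
```

Emit:
move_arm(motion=[0,0,0,1.2,0,1,0,0,0,0.13,0,0.4,0,0,0,0,0.13,0,0.4,0,0,0,0,0.13,0,0.4,0,0,0,0,0.13,0,0.4,0,0])

```text
time_s: 10.85
tool_pos: [0.441, -0.0765, 0.0767]
eef_rot: [0.0, 0.832, 0.554, 0.0]
force: [0.1, 0.4, -0.6]
gripper_width: 0.0116
grasp_force: 40.0
```

Emit:
move_arm(motion=[0,0,0.13,0,0.4,0,0,0,0,0.13,0,0.4,0,0,0,0,0.13,0,0.4,0,0,0,0,0.13,0,0.4,0,0,0,0,0.13,0,0.4,0,0,0,0,0.13,0,0.4,0,0,0,0,0.13,0,0.4,0,0,0,0,0.13,0,0.4,0,0,0,0,0,0,0,0,0])

```text
time_s: 11.75
tool_pos: [0.443, -0.0788, 0.0767]
eef_rot: [0.0, 0.998, 0.07, 0.0]
force: [1.0, -0.5, -1.1]
gripper_width: 0.0119
grasp_force: 40.0
```

```bash
python3 -c "
from h import *
print(get_state()['force'],get_state()['torque'])
goto((.4391+.003*.9914,-.0794+.003*.1305,.0756),7.5)"
```

```text
[ 0.9940781  -0.48875237 -1.09665763] [ 0.00537831  0.06385877 -0.02526737]
shift mm [-1.   0.1  1.1] turn [ 0.0002 -0.0005  0.0091]
```

Emit:
move_arm(motion=[0,0,0.009,0,0,0.5,0,0,0,0,0,0,0.5,0,0,0,0,0,0,0.3,0,0,0,0,0,0,0,0])

```text
time_s: 12.15
tool_pos: [0.4428, -0.0788, 0.0753]
eef_rot: [0.0, 0.998, 0.066, -0.0]
force: [0.2, 0.3, 0.5]
gripper_width: 0.0116
grasp_force: 40.0
```

Emit:
move_arm(motion=[0,0,0,0,0,0,0.8,0,0,0,0,0,0,0.8,0,0,0,0,0,0,0.8,0,0,0,0,0,0,0.8,0,0,0,0,0,0,0.8,0,0,0,0,0,0,0.8,0,0,0,0,0,0,0.8])

```text
time_s: 12.85
tool_pos: [0.4428, -0.0788, 0.0752]
eef_rot: [0.0, 0.998, 0.065, 0.0]
force: [1.5, 0.1, 0.9]
gripper_width: 0.0648
grasp_force: 0.0
```

Emit:
move_arm(motion=[0,0,0,0,0,-20,0.8,0,0,0,0,0,-45,0.8,0,0,0,0,0,-45,0.8,0,0,0,0,0,-45,0.8,0,0,0,0,0,-45,0.8,0,0,0,9,-41,-20,0.8,0,0,0,9,-41,0,0.8,0,0,0,9,-41,0,0.8,0,0,0,9,-41,0,0.8,0,0,0,9,-41,0,0.8])

```text
time_s: 13.85
tool_pos: [0.4605, 0.1319, 0.2953]
eef_rot: [0.0, 0.998, 0.065, 0.0]
force: [0.3, 0.7, 0.4]
gripper_width: 0.0732
grasp_force: 0.0
```

Emit:
move_arm(motion=[0,0,0,9,-40,0,0.8,0,0,0,9,-40,0,0.8,0,0,0,9,-40,0,0.8,0,0,-0.136,9,-40,0,0.8,0,0,-0.136,0,0,0,0.8,0,0,-0.136,0,0,0,0.8,0,0,-0.136,0,0,0,0.8,0,0,-0.136,0,0,0,0.8,0,0,-0.136,0,0,0,0.8,0,0,-0.136,0,0,0,0.8])

```text
time_s: 14.85
tool_pos: [0.4754, 0.2936, 0.295]
eef_rot: [0.0, 0.856, 0.518, -0.0]
force: [0.7, -1.0, 0.2]
gripper_width: 0.0731
grasp_force: 0.0
```

Emit:
move_arm(motion=[0,0,-0.136,0,0,0,0.8,0,0,0,0,0,0,0.8])

```text
time_s: 15.05
tool_pos: [0.4754, 0.2936, 0.295]
eef_rot: [0.0, 0.82, 0.572, -0.0]
force: [0.4, -0.2, 0.7]
gripper_width: 0.0729
grasp_force: 0.0
```

```bash
python3 -c "
from h import *
goto((.4795,.3352,.0964),70)
T=cams.capture('top')
P=cloud(T)
for n,a,b,c,d in(('L',.36,.50,-.15,-.02),):
    q=P[(P[:,0]>a)&(P[:,0]<b)&(P[:,1]>c)&(P[:,1]<d)&(P[:,2]>.095)&(P[:,2]<.115)];print(len(q),np.median(q[:,2]),q.mean(0))
cv2.imwrite('pics/t4.png',cv2.resize(T['frame'][180:330,220:420],(800,600),interpolation=cv2.INTER_CUBIC))
"
```

```text
shift mm [ 40.5 -10.5 198.6] turn [-0.0002  0.0004 -0.0031]
156 0.10487611679333414 [ 0.43149219 -0.08379258  0.10423754]
```

View pics/t4.png

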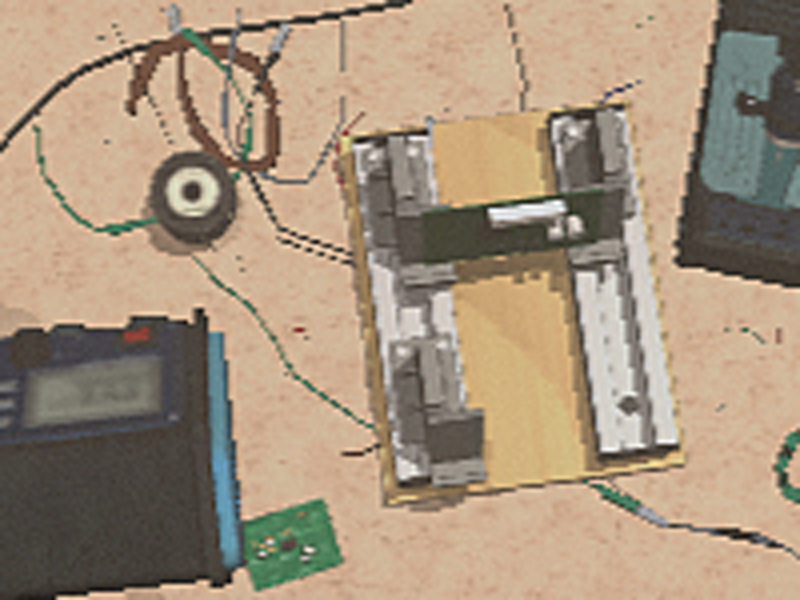

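The top view shows the left support seated square on the left rail's front half, at (430,410), facing like its fellow behind. Now for the right-hand one.

Emit:
move_arm(motion=[0,0,0,20.2,-5.2,20,0.8,0,0,-0.003,20.3,-5.3,30,0.8,0,0,0,0,0,40,0.8,0,0,0,0,0,40,0.8,0,0,0,0,0,35,0.8,0,0,0,0,0,20,0.8,0,0,0,0,0,10,0.8,0,0,0,0,0,2.5,0.8,0,0,0,0,0,0,0.8])

```text
time_s: 16.0
tool_pos: [0.4802, 0.3356, 0.0984]
eef_rot: [0.0, 0.819, 0.573, 0.001]
force: [-0.7, -0.5, 0.5]
gripper_width: 0.0727
grasp_force: 0.0
```

```bash
python3 -c "
from h import *
print(get_state()['force'])
goto((.4795,.3352,.0964),70)"
```

```text
[-0.70406088 -0.49732963  0.53010969]
shift mm [-0.6 -0.5  2. ] turn [ 0.0008 -0.001  -0.0008]
```

Emit:
move_arm(motion=[0,0,0,-0.5,-0.4,1.5,0.2,0,0,0,0,0,0,0,0,0,0,0,0,0,0,0,0,0,0,0,0,0,0,0,0,0,0,0,0,0,0,0,0,0,0,0,0,0,0,0,0,0,0,0,0,0,0,0,0,0,0,0,0,0,0,0,0], newtons=40)

```text
time_s: 16.9
tool_pos: [0.4791, 0.3349, 0.0961]
eef_rot: [0.0, 0.819, 0.574, -0.0]
force: [-0.9, 0.2, -0.1]
gripper_width: 0.0117
grasp_force: 40.0
```

Emit:
move_arm(motion=[0,0,0,0,0,-15,0,0,0,0,0,0,-35,0,0,0,0,0,0,-45,0,0,0,0,0,0,-45,0,0,0,0,0,0,-45,0,0,0,0,-30,9,-20,0,0,0,0,-43,13.5,0,0,0,0,0,-43,13.5,0,0,0,0,0,-43,13.5,0,0,0,0,0,-43,13.5,0,0])

```text
time_s: 17.9
tool_pos: [0.4686, 0.122, 0.3011]
eef_rot: [0.0, 0.819, 0.574, -0.0]
force: [1.4, 0.5, -0.3]
gripper_width: 0.0119
grasp_force: 40.0
```

Emit:
move_arm(motion=[0,0,0,-43,13.5,0,0,0,0,0,-43,13.5,0,0,0,0,0,-43,13.5,0,0,0,0,0,-43,13.5,0,0,0,0,0,-43,13.5,0,0,0,0,0,-43,13.5,0,0,0,0,0,-43,13.5,0,0,0,0,-0.12,0,0,0,0,0,0,-0.12,0,0,0,0,0,0,-0.12,0,0,0,0])

```text
time_s: 18.9
tool_pos: [0.4547, -0.1921, 0.3008]
eef_rot: [-0.0, 0.702, 0.712, -0.0]
force: [0.3, 0.2, -1.4]
gripper_width: 0.0116
grasp_force: 40.0
```

Emit:
move_arm(motion=[0,0,-0.12,0,0,0,0,0,0,0,0,0,0,0])

```text
time_s: 19.1
tool_pos: [0.4548, -0.1915, 0.301]
eef_rot: [-0.0, 0.659, 0.752, -0.0]
force: [0.6, 0.7, -1.3]
gripper_width: 0.012
grasp_force: 40.0
```

```bash
python3 -c "
from h import *
print(get_state()['gripper_width'])
goto((.4557,-.2051,.135),97.5)"
```

```text
0.012013140959903707
shift mm [-13.6  -0.8 166. ] turn [-0.0006 -0.0003 -0.0003]
```

Emit:
move_arm(motion=[0,0,0,-7,-0.4,30,0,0,0,0,-6.6,-0.4,40,0,0,0,0,0,0,40,0,0,0,0,0,0,30,0,0,0,0,0,0,20,0,0,0,0,0,0,6,0,0,0,0,0,0,0,0])

```text
time_s: 19.8
tool_pos: [0.4558, -0.205, 0.1348]
eef_rot: [-0.001, 0.66, 0.751, -0.0]
force: [0.4, -0.3, -0.9]
gripper_width: 0.0114
grasp_force: 40.0
```

```bash
python3 -c "
from h import *
goto((.4557,-.2051,.0761),97.5)
S=cams.capture('scene');cv2.imwrite('pics/s5.png',cv2.resize(S['frame'][180:330,270:470],(800,600),interpolation=cv2.INTER_CUBIC))"
```

```text
shift mm [-0.1 -0.1 58.7] turn [-0.0013 -0.0007 -0.0012]
```

View pics/s5.png

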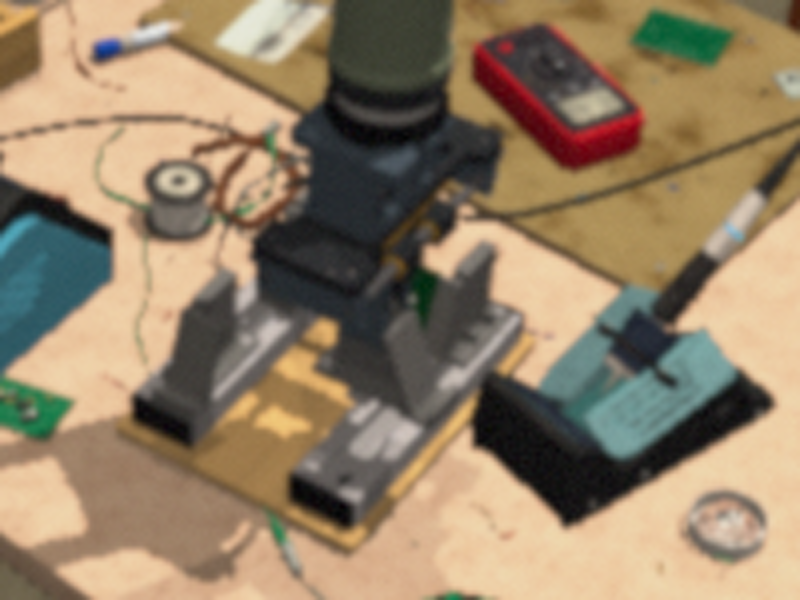

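The crop shows the right support over the right rail at about (390,370). The iron stand at (560,440) is clear of it. I'll lower it.

Emit:
move_arm(motion=[0,0,0,0,0,22,0,0,0,0,0,0,16,0,0,0,0,0,0,6,0,0,0,0,0,0,5,0,0,0,0,0,0,5,0,0,0,0,0,0,4,0,0,0,0,0,0,0.7,0,0,0,0,0,0,0,0])

```text
time_s: 20.65
tool_pos: [0.4562, -0.2052, 0.0767]
eef_rot: [0.0, 0.659, 0.752, 0.0]
force: [0.6, -0.4, -0.6]
gripper_width: 0.0119
grasp_force: 40.0
```

```bash
python3 -c "
from h import *
print(get_state()['force'],get_state()['torque'])
goto((.4557,-.2051,.0761),97.5)"
```

```text
[ 0.58529952 -0.40574554 -0.636255  ] [ 0.00244139 -0.08215466  0.01698534]
shift mm [ 0.2 -0.5  0.6] turn [0.0002 0.0002 0.    ]
```

Emit:
move_arm(motion=[0,0,0.131,0,0.35,0.4,0,0,0,0.131,0,0.35,0,0,0,0,0.131,0,0.35,0,0,0,0,0.131,0,0.35,0,0])

```text
time_s: 21.05
tool_pos: [0.4577, -0.2054, 0.0765]
eef_rot: [0.0, 0.833, 0.553, 0.0]
force: [-0.1, 0.7, -1.2]
gripper_width: 0.0115
grasp_force: 40.0
```

Emit:
move_arm(motion=[0,0,0.131,0,0.35,0,0,0,0,0.131,0,0.35,0,0,0,0,0.131,0,0.35,0,0,0,0,0.131,0,0.35,0,0,0,0,0.131,0,0.35,0,0,0,0,0.131,0,0.35,0,0,0,0,0.131,0,0.35,0,0,0,0,0.13,0,0.35,0,0,0,0,0,0,0,0,0])

```text
time_s: 21.95
tool_pos: [0.4595, -0.2075, 0.0765]
eef_rot: [0.0, 0.998, 0.065, 0.0]
force: [0.0, -0.4, -1.2]
gripper_width: 0.012
grasp_force: 40.0
```

```bash
python3 -c "
from h import *
print(get_state()['force'],get_state()['torque'])
goto((.4560+.0026*.9914,-.2077+.0026*.1305,.0753),7.5)"
```

```text
[ 0.01221226 -0.35503561 -1.20775133] [ 0.02620712  0.0315038  -0.04402641]
shift mm [-0.9 -0.2  1.2] turn [ 0.0005 -0.0006  0.0001]
```

Emit:
move_arm(motion=[0,0,0,0,0,0.5,0,0,0,0,0,0,0.5,0,0,0,0,0,0,0.3,0,0,0,0,0,0,0,0])

```text
time_s: 22.35
tool_pos: [0.4593, -0.2073, 0.0751]
eef_rot: [0.0, 0.998, 0.066, 0.0]
force: [-0.7, -1.1, 2.3]
gripper_width: 0.0119
grasp_force: 40.0
```

Emit:
move_arm(motion=[0,0,0,0,0,0,0.8,0,0,0,0,0,0,0.8,0,0,0,0,0,0,0.8,0,0,0,0,0,0,0.8,0,0,0,0,0,0,0.8,0,0,0,0,0,0,0.8,0,0,0,0,0,0,0.8])

```text
time_s: 23.05
tool_pos: [0.4592, -0.2073, 0.0748]
eef_rot: [0.0, 0.998, 0.065, -0.0]
force: [-0.1, -0.6, -0.6]
gripper_width: 0.065
grasp_force: 0.0
```

Emit:
move_arm(motion=[0,0,0,0,0,-20,0.8,0,0,0,0,0,-45,0.8,0,0,0,0,0,-45,0.8,0,0,0,0,0,-45,0.8,0,0,0,0,0,-45,0.8,0,0,0,-25,25,-20,0.8,0,0,0,-30,35,0,0.8,0,0,0,-30,35,0,0.8,0,0,0,-30,35,0,0.8,0,0,0,0,0,0,0.8])

```text
time_s: 24.05
tool_pos: [0.3593, -0.3549, 0.2947]
eef_rot: [0.001, 0.998, 0.062, -0.001]
force: [0.2, 0.2, 0.3]
gripper_width: 0.0726
grasp_force: 0.0
```

```bash
python3 - <<'E'
from h import *
print(get_state()["time_s"],get_state()["tool_pos"])
T=cams.capture('top');P=cloud(T)
c,s=np.cos(np.radians(7.5)),np.sin(np.radians(7.5))
X=P[:,0]*c+P[:,1]*s;Y=-P[:,0]*s+P[:,1]*c
for n,y in(("L",-.136),("R",-.2655)):
    m=(abs(Y-y)<.04)&(X>.40)&(X<.47)&(P[:,2]>.095)&(P[:,2]<.12);print(n,m.sum(),"top z",np.median(P[m,2]),np.percentile(X[m],[2,98]),np.percentile(Y[m&(X>.42)]-y,[5,50,95]))
cv2.imwrite('pics/t6.png',cv2.resize(T['frame'][180:330,290:490],(800,600),interpolation=cv2.INTER_CUBIC))
E
```

```text
24.05 [ 0.35932835 -0.35488414  0.29468019]
L 125 top z 0.10549418038690551 [0.40054038 0.44820942] [-0.00421288  0.00119003  0.00658888]
R 133 top z 0.10471568333051377 [0.40055852 0.44968368] [-0.00433165  0.00166975  0.00659184]
```

View pics/t6.png

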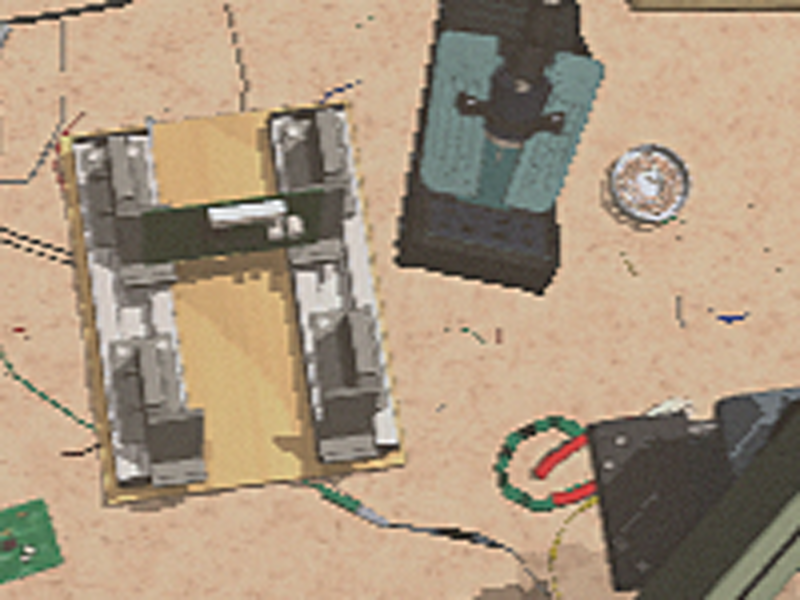

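The top view shows both front supports seated square on their rails, at (155,410) and (345,385), matching the rear pair. Measured heights and slot offsets are within tolerance, and the arm is clear.

```bash
python3 -c "
from h import *
print(robot.hand_in())"
```

```text
the job is handed in; nothing more can be done
None
```

I fitted both front supports on their own rails, turned, seated flat and released, and handed the job in at about 24 s of the 69 s allowed; the hand-in gave no verdict.

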